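# Seat the guide rail's hole caps and feel along the rail

### The job

Three round hole caps stand proud on the linear guide rail and would cut the carriage's wipers: press each one down with the fingertips until it is flush with the rail top. Then feel that nothing is left proud: set the fingertips lightly on the rail top in the gap between the carriage and the nearest cap, and draw them along the top over all three caps to the rail's free end. Do not shove the carriage, pull a cap out, bear down hard, or disturb the loose things lying about.

Things in the scene. Friction and masses are not known exactly. Their poses are not given: they have to be found in the camera images.
- rail: fixed aluminium base plate, 110 x 380 x 20 mm, with a ground steel guide rail, 28 mm wide and 340 mm long, along its middle. Origin: underside of the plate under the rail's centre line; z up, y along the rail towards the carriage, x across it (away from the robot at zero turn). The rail runs from y = -160 to +180 mm, where a stop block stands; caps at y = +40, -40, -120 mm
- rail_end (a point): middle of the edge of the rail's flat, level top at its free (open) end, 46 mm above the bench, 40 mm beyond the last cap's centre
- cap_a_top (a point): centre of the top of the cap nearest the carriage: a black plastic disc, 14 mm diameter, on the rail's centre line; its top is 46 mm above the bench when flush. A friction fit: it slides only up and down, takes about 4 N to push, stays where it is left and bottoms when flush
- cap_b_top (a point): the same for the middle cap, 80 mm farther from the carriage
- cap_c_top (a point): the same for the cap nearest the free end, 160 mm from the first
- cap_a (a joint): how far the cap nearest the carriage stands above the rail top, m: 0 flush, 3 to 6 mm at the start, out of its hole at 10 mm
- cap_b (a joint): the same for the middle cap
- cap_c (a joint): the same for the cap nearest the free end
- carriage_top (a point): centre of the top of the carriage, a steel runner block with black end plates straddling the rail, 60 mm across, 70 mm along the rail, top 68 mm above the bench; a brass nipple sticks out 9 mm towards the caps. It slides at about 1.5 N and is to be left where it stands. Its face is 58 to 68 mm from the centre of the nearest cap
- cap_screw_a: black socket screw, 18 x 53 x 19 mm, lying loose on the base plate on the robot's side of the rail; leave alone. Origin: centre of its underside
- oilstone_b: dark flat oilstone, 25 x 75 x 10 mm, lying loose on the base plate behind the rail; leave alone. Origin: centre of its underside
- cap_screw_b: black socket screw, 18 x 53 x 19 mm, on the bench in front of the plate; leave alone. Origin: centre of its underside
- hex_key_b: steel hex key, 33 x 88 x 7 mm, on the bench in front of the plate; leave alone. Origin: centre of its underside
- brass_hammer: small brass hammer, 64 x 228 x 26 mm, on the bench behind the plate; leave alone. Origin: centre of its underside
- spacer_ring: steel ring, 46 mm diameter, 12 mm high, on the bench in front of the plate; leave alone. Origin: centre of its underside

How it is judged:
On the way, in this order (a step that is already met when the one before it is completed fails the run):
1. all three caps pressed down flush with the rail top (each less than 1.5 mm proud) (value of joint each of cap_a, cap_b, cap_c below 0.0015 m), for 0.2 s.
2. fingertips resting lightly (under 15 N) on the rail top in the gap between the carriage and the nearest cap (all of step 1 and y of the grasp point in the frame of rail between 0.055 and 0.1 m and x of the grasp point in the frame of rail between -0.018 and 0.018 m and z of the grasp point in the frame of rail above 0.052 m and contact force between the fingers and rail between 0.2 and 15 N), for 0.05 s.
3. fingertips still lightly on the rail, over the cap nearest the carriage (y of the grasp point in the frame of rail between 0.027 and 0.053 m and x of the grasp point in the frame of rail between -0.018 and 0.018 m and z of the grasp point in the frame of rail above 0.052 m and contact force between the fingers and rail between 0.2 and 15 N), for 0.05 s.
4. fingertips still lightly on the rail, between the first two caps (y of the grasp point in the frame of rail between -0.013 and 0.013 m and x of the grasp point in the frame of rail between -0.018 and 0.018 m and z of the grasp point in the frame of rail above 0.052 m and contact force between the fingers and rail between 0.2 and 15 N), for 0.05 s.
5. fingertips still lightly on the rail, over the middle cap (y of the grasp point in the frame of rail between -0.053 and -0.027 m and x of the grasp point in the frame of rail between -0.018 and 0.018 m and z of the grasp point in the frame of rail above 0.052 m and contact force between the fingers and rail between 0.2 and 15 N), for 0.05 s.
6. fingertips still lightly on the rail, between the last two caps (y of the grasp point in the frame of rail between -0.093 and -0.067 m and x of the grasp point in the frame of rail between -0.018 and 0.018 m and z of the grasp point in the frame of rail above 0.052 m and contact force between the fingers and rail between 0.2 and 15 N), for 0.05 s.
7. fingertips still lightly on the rail, over the cap nearest the free end (y of the grasp point in the frame of rail between -0.133 and -0.107 m and x of the grasp point in the frame of rail between -0.018 and 0.018 m and z of the grasp point in the frame of rail above 0.052 m and contact force between the fingers and rail between 0.2 and 15 N), for 0.05 s.
8. fingertips lightly on the rail beyond the last cap, at the free end (y of the grasp point in the frame of rail between -0.175 and -0.137 m and x of the grasp point in the frame of rail between -0.018 and 0.018 m and z of the grasp point in the frame of rail above 0.052 m and contact force between the fingers and rail between 0.2 and 15 N), for 0.03 s.
At the end, for the whole second after the job is handed in: all three caps less than 1.5 mm proud, the carriage within 8 mm and every loose thing within 12 mm of where it started (all of step 1 and distance of carriage_top from where it was at the start of the episode below 0.008 m and distance of each of cap_screw_a, oilstone_b, cap_screw_b, hex_key_b, brass_hammer, spacer_ring from where it was at the start of the episode below 0.012 m); the robot touches nothing.
It fails at once if a cap is pulled up out of its hole (value of joint any of cap_a, cap_b, cap_c above 0.008 m).
It fails at once if the fingers bear on the rail or caps with more than 80 N (contact force between the fingers and rail above 80 N).
It fails at once if the carriage is shoved more than 8 mm along the rail (distance of carriage_top from where it was at the start of the episode above 0.008 m).
It fails at once if a loose thing is moved more than 12 mm or lifted (distance of any of cap_screw_a, oilstone_b, cap_screw_b, hex_key_b, brass_hammer, spacer_ring from where it was at the start of the episode above 0.012 m).
It also fails if it takes over 59 s, if anything falls off the work surface, if the arm or the gripper's body presses on something with over 40 N, if the wrist force passes 120 N, or if a joint passes its speed limit or range.

### The arm

A 6-joint arm with a two-finger parallel gripper is mounted at the origin on a cart in front of the work surface, level with it; the furniture and walls round the work are solid. World frame = base frame: x ahead of the robot, y to its left, z up, the work surface at z = 0. Lengths are in m, angles in rad, forces in N, time in s.
With the tool pointing down it reaches from about 0.4 to 0.825 m from the base axis. Payload 7 kg.
Tool frame: the origin (TCP) lies between the finger pads; the fingertips stand 22 mm ahead of it and the grasp point (between the pads) lies 3 mm ahead of it; z points along the fingers, y is the direction in which the jaws open and shut (so a half turn about z gives the same grasp; the last joint's range is limited). The gripper opens to 88 mm and grips with 3 to 60 N. Pads are 19 mm wide; open, the fingers measure 130 mm over their backs; the gripper's body (78 mm by 193 mm) begins 47 mm behind the grasp point.
Start: joints at [-0.847, 0.359, 0.012, 0, -1.224, -0.288], TCP at [0.285, -0.612, 0.249] pointing down, gripper open.
Joint ranges: [-3.07, 3.07], [-1.43, 2.12], [-1.02, 1.25], [-3.03, 1.67], [-3.05, -0], [-3.03, 3.03]. Speed limits (rad/s): [2.39, 2.39, 3.01, 3.14, 3.14, 3.14].

### API

Orientations are given as [roll, pitch, yaw] about the fixed x, y, z axes, in that order (R = Rz(yaw) Ry(pitch) Rx(roll)).
In Python, from station import * gives the robot as it stands. The module is installed in compiled form; this text tells all that it offers.
- The arm moves only by the tool move_arm, never from a script. Its argument "rows" is a list of rows, each an object with "delta_rot": the turn, a rotation vector about the world's x, y, z in degrees, a list of three; "delta_pos": the shift along the world's x, y, z in cm, a list of three; "hand": the finger opening in cm, from 0 to 8.76. A call has exactly 10 rows; each row shifts and turns the commanded pose from where the row before left it; what a row does not reach is not made up. A row lasts 1/10 s, in which the tool goes at most 50 mm and 8.59 degrees, less where a joint would pass 70% of its speed; a pose out of reach is approached as far as the arm can. A call is refused whole if a number of a shift passes 5 or a number of a turn 8.59, either way. A call with a gripper value outside its range is refused whole. The fingers move at their own pace and stop on an object; "force" is the grip in N (left out, the last holds). Time passes only in rows, so rows that do not move let the fingers close, or fill a call up. It gives the time, the measured TCP pose, the force and the opening at its end, in the units of the state.
- get_state(): the state, without advancing time (a new reading comes with each control period).
- grab_frame(name): name is "scene" or "side" or "wrist"; returns the picture (420x560x3 uint8, blue, green, red); there is no depth.
- camera_info(name): a dict with "camera_matrix" (3x3 intrinsics, pixels), "world_from_camera" (4x4, takes a point from camera to world coordinates); the wrist camera has in their place "T_tool_cam" (4x4, takes a point from camera to tool coordinates, whose origin is the TCP and whose axes are the flange's). Camera axes: x right, y down, z forward; pixel columns grow to the right and rows downward; lengths in m; the calibration is good to about 2 mm. A picture is of the moment at which its call begins: read the wrist's pose just before it. camera_info takes no time and is no camera call.
- job_done(): hands the job in, once; it reports no verdict.
The state is a dict: "t": time; "q": joint angles; "qd": joint speeds; "joint_efforts": joint torques, N m; "eef_pos": TCP position; "ee_rot": TCP orientation; "force": force on the tool from outside, world axes, zero at the start; "moment": the same for the moment, N m; "width": finger opening in m.
Only numpy, scipy, OpenCV 4.12 (cv2) and the standard library are available. Lean on these libraries where they do the work, as an engineer would, in place of code of your own. Each camera call takes 0.05 s, during which the arm holds its last target.

## Working session

There is one attempt and no reset: what is moved stays moved. The work goes in short steps, Python scripts to look and compute and a tool call to move; the robot and the scene stay as the last step left them, time stands still between calls to the robot, and variables do not carry over. Pictures are saved under pics/ and viewed, and the job is handed in when it is done.

Besides the shell and the picture viewer there is one more tool, called after "Call:" in YAML: its name, and indented under it one key for each argument. move_arm: Moves the arm, as the interface text tells. Its arguments: {"type":"object","properties":{"rows":{"type":"array"},"force":{"type":"number"}},"required":["rows"]}

```bash
mkdir -p pics
python3 - <<'E'
from station import *
import cv2
s=get_state();print({k:s[k] for k in s})
for n in ["scene","side","wrist"]:
    cv2.imwrite(f"pics/{n}0.png",grab_frame(n)); print(n,camera_info(n))
E
```

```text
{'t': 0.0, 'q': array([-8.46868845e-01,  3.59364334e-01,  1.10267509e-02, -3.38773804e-04,
       -1.22408780e+00, -2.88088115e-01]), 'qd': array([ 0.00157991,  0.00031936,  0.00059382, -0.00109834, -0.00034307,
        0.00113014]), 'joint_efforts': array([-1.94136970e-03, -5.82721639e+01,  2.93046427e+01,  6.99693784e+00,
        6.68291192e-03, -1.76779972e-04]), 'eef_pos': array([ 0.28473326, -0.6114931 ,  0.24762531]), 'ee_rot': array([ 3.13994025e+00, -1.57545956e-04, -2.70586853e+00]), 'force': array([-0.35585678,  0.07002719,  0.31447393]), 'moment': array([-0.04138573,  0.00598387, -0.02096077]), 'width': 0.08760193455264403}
scene {'camera_matrix': array([[530.11596777,   0.        , 279.31803708],
       [  0.        , 530.11596777, 209.1249753 ],
       [  0.        ,   0.        ,   1.        ]]), 'world_from_camera': array([[-0.63419249, -0.485342  ,  0.60186629,  0.01555623],
       [-0.77316323,  0.39376085, -0.49716297,  0.33902804],
       [ 0.00430269, -0.78063791, -0.62496876,  0.62690988],
       [ 0.        ,  0.        ,  0.        ,  1.        ]])}
side {'came
[... 268 characters left out ...]
,  0.53854291, -0.79315062,  0.61031988],
       [ 0.01312933, -0.82504862, -0.56490919,  0.557715  ],
       [ 0.        ,  0.        ,  0.        ,  1.        ]])}
wrist {'camera_matrix': array([[307.37868623,   0.        , 280.29566895],
       [  0.        , 307.37868623, 208.60826376],
       [  0.        ,   0.        ,   1.        ]]), 'T_tool_cam': array([[ 1.17411332e-03, -9.61962032e-01, -2.73180654e-01,
         7.34449113e-02],
       [ 9.99999279e-01,  1.06018826e-03,  5.64650569e-04,
        -7.02660390e-04],
       [-2.53549486e-04, -2.73181120e-01,  9.61962583e-01,
        -1.35863236e-01],
       [ 0.00000000e+00,  0.00000000e+00,  0.00000000e+00,
         1.00000000e+00]])}
```

View pics/scene0.png

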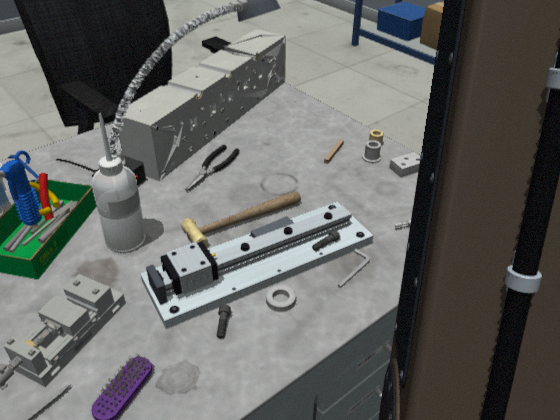

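View pics/side0.png

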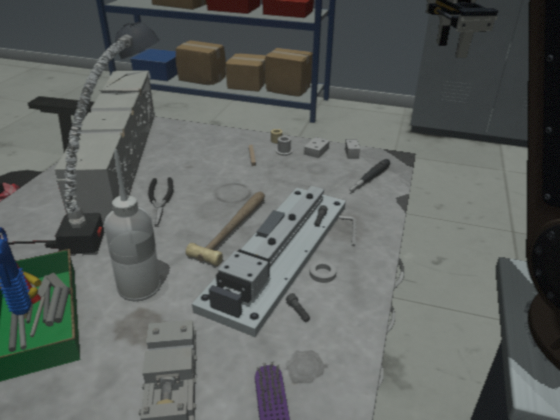

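View pics/wrist0.png

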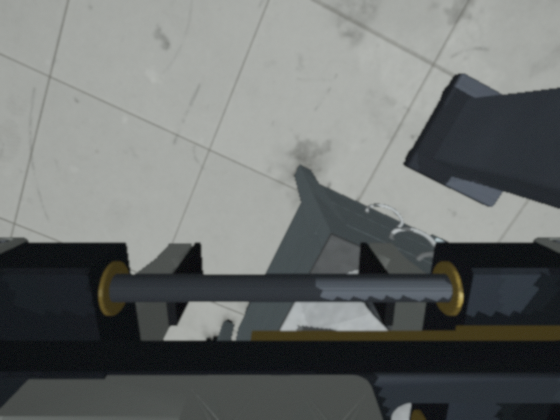

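The scene view shows the rail with the carriage at its left, around (190,268), and the caps near (245,246), (288,230) and (329,216). I'll enlarge it to get finer pixel positions.

Run:
```python
import cv2
a=cv2.imread("pics/scene0.png")[190:320,135:385]; cv2.imwrite("pics/scene0z.png",cv2.resize(a,None,fx=3.2,fy=3.2,interpolation=cv2.INTER_CUBIC))
a=cv2.imread("pics/side0.png")[180:335,185:365]; cv2.imwrite("pics/side0z.png",cv2.resize(a,None,fx=3.8,fy=3.8,interpolation=cv2.INTER_CUBIC))
```

```text
(no output)
```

View pics/scene0z.png

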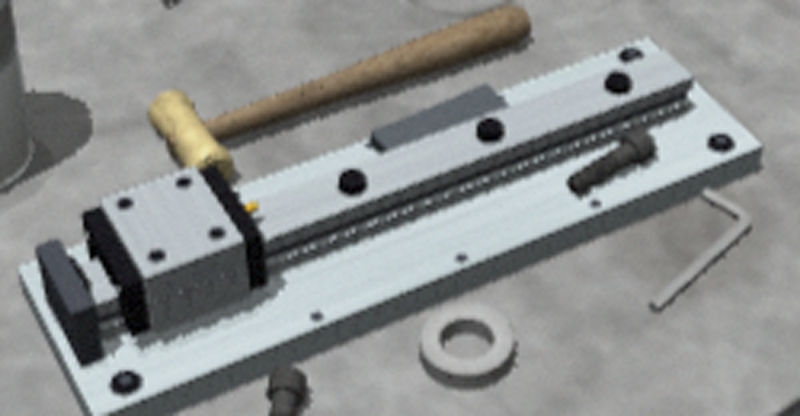

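View pics/side0z.png

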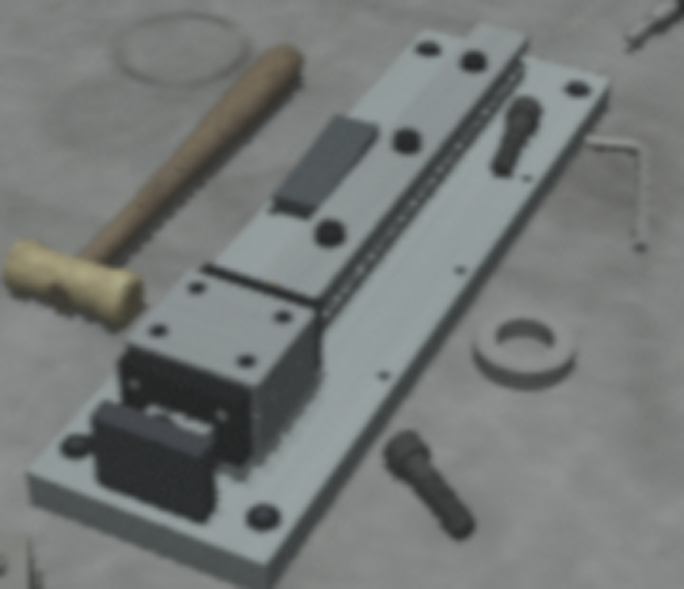

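```bash
cat > fit.py <<'E'
from station import camera_info
import numpy as np
from scipy.optimize import least_squares
C={n:camera_info(n) for n in("scene","side")}
def proj(n,P):
    T=np.linalg.inv(C[n]["world_from_camera"]);p=(T[:3,:3]@P.T).T+T[:3,3];u=(C[n]["camera_matrix"]@p.T).T
    return u[:,:2]/u[:,2:]
obs={"scene":([(22,266),(650,38),(762,148)],[(352,181),(489,130),(619,83)],3.2,(135,190)),
"side":([(30,475),(420,32),(608,80),(268,567)],[(329,233),(406,140),(473,61)],3.8,(185,180))}
cor={"scene":[(.055,.19),(.055,-.19),(-.055,-.19)],"side":[(.055,.19),(.055,-.19),(-.055,-.19),(-.055,.19)]}
def loc(xy,z): return np.array([(x,y,z) for x,y in xy])
def W(p,L):
    c,s=np.cos(p[2]),np.sin(p[2]);R=np.array([[c,-s,0],[s,c,0],[0,0,1]]);return L@R.T+[p[0],p[1],0]
def f(p):
    r=[]
    for n,(co,ca,k,o) in obs.items():
        px=lambda a:(np.array(a)+.5)/k-.5+o
        L=loc(cor[n],.02); L2=loc([(0,.04),(0,-.04),(0,-.12)],.050)
        r.append(proj(n,W(p,L))-px(co)); r.append(1.5*(proj(n,W(p,L2))-px(ca)))
    return np.vstack(r).ravel()
if __name__=="__main__":
    s=least_squares(f,[.55,-.1,0],loss="soft_l1");print(s.x,np.degrees(s.x[2]));print(s.fun.reshape(-1,2).round(2))
    print("caps",W(s.x,loc([(0,.04),(0,-.04),(0,-.12),(0,.075),(0,-.15)],.05)))
E
python3 fit.py
```

```text
[ 0.5255296  -0.05316669 -0.16623947] -9.524820123142712
[[ 2.78 -0.58]
 [ 2.77 -1.27]
 [ 4.32 -1.83]
 [-1.88  1.39]
 [-1.34  0.95]
 [-1.97  0.31]
 [ 1.15 -3.99]
 [ 2.24 -2.34]
 [ 2.17 -2.01]
 [ 1.83 -3.79]
 [-0.93  0.8 ]
 [-0.84  1.11]
 [-0.65  0.48]]
caps [[ 0.53214859 -0.01371812  0.05      ]
 [ 0.51891061 -0.09261525  0.05      ]
 [ 0.50567262 -0.17151237  0.05      ]
 [ 0.53794021  0.02079937  0.05      ]
 [ 0.50070837 -0.20109879  0.05      ]]
```

```bash
sed -i 's/L=loc(cor\[n\],.02);/L=loc(cor[n],.02)+[0,p[3],0];/; s/\[.55,-.1,0\]/[.55,-.1,0,0]/' fit.py; python3 fit.py
```

```text
[ 0.52502398 -0.05530389 -0.16325757  0.00943746] -9.3539699617262
[[-1.58  1.37]
 [-0.62 -0.19]
 [ 0.91 -0.62]
 [ 0.07  0.85]
 [ 0.38  0.32]
 [-0.48 -0.39]
 [-1.25 -0.73]
 [ 0.59 -0.75]
 [ 0.78 -0.37]
 [-0.07 -0.3 ]
 [ 0.18 -0.2 ]
 [-0.05  0.19]
 [-0.12 -0.38]]
caps [[ 0.53152531 -0.01583576  0.05      ]
 [ 0.51852265 -0.09477201  0.05      ]
 [ 0.50551998 -0.17370825  0.05      ]
 [ 0.53721398  0.01869884  0.05      ]
 [ 0.50064398 -0.20330934  0.05      ]]
```

Call:
move_arm:
  rows:
    - {"delta_pos": [1.8, 3.6, -0.2], "delta_rot": [0, 0, 5.57], "hand": 0}
    - {"delta_pos": [1.8, 3.6, -0.2], "delta_rot": [0, 0, 5.57], "hand": 0}
    - {"delta_pos": [1.8, 3.6, -0.2], "delta_rot": [0, 0, 5.57], "hand": 0}
    - {"delta_pos": [1.8, 3.6, -0.2], "delta_rot": [0, 0, 5.57], "hand": 0}
    - {"delta_pos": [1.8, 3.6, -0.2], "delta_rot": [0, 0, 5.57], "hand": 0}
    - {"delta_pos": [1.8, 3.6, -0.2], "delta_rot": [0, 0, 5.57], "hand": 0}
    - {"delta_pos": [1.8, 3.6, -0.2], "delta_rot": [0, 0, 5.57], "hand": 0}
    - {"delta_pos": [1.8, 3.6, -0.2], "delta_rot": [0, 0, 5.57], "hand": 0}
    - {"delta_pos": [1.8, 3.6, -0.2], "delta_rot": [0, 0, 5.57], "hand": 0}
    - {"delta_pos": [1.8, 3.6, -0.2], "delta_rot": [0, 0, 5.57], "hand": 0}
  force: 10

```text
t: 1.15
eef_pos: [0.4653, -0.2503, 0.2285]
ee_rot: [-3.142, 0.0, -1.73]
force: [-0.0, 0.1, 0.0]
width: 0.0131
```

Run:
```python
from station import *
import cv2
s=get_state();print(s["eef_pos"],s["ee_rot"])
f=grab_frame("wrist");cv2.imwrite("pics/w1.png",f)
f=grab_frame("scene");cv2.imwrite("pics/s1.png",f)
```

```text
[ 0.46526707 -0.25027368  0.22848396] [-3.14155558e+00  8.35926554e-05 -1.72965907e+00]
```

View pics/w1.png

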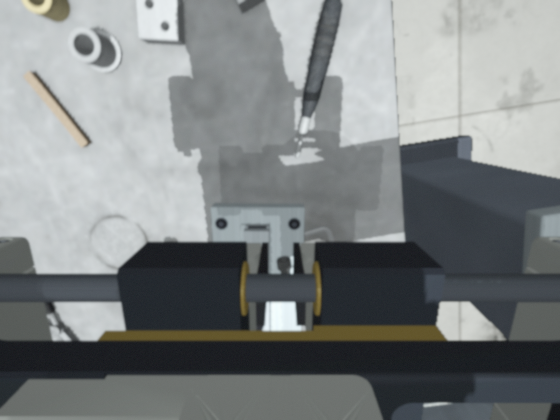

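View pics/s1.png

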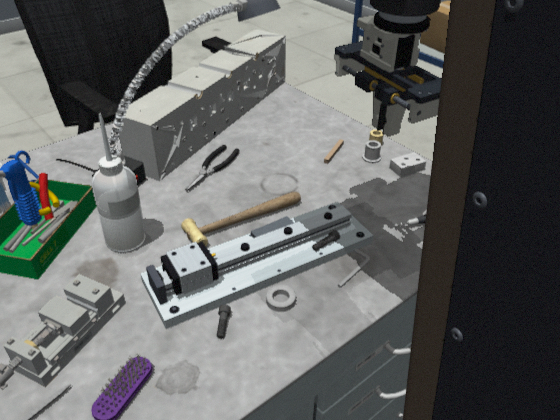

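Run:
```python
from station import *
import numpy as np
from scipy.spatial.transform import Rotation as R
from fit import W,loc
c=camera_info("wrist");T=np.eye(4);T[:3,:3]=R.from_euler("xyz",[-3.14155558,8.36e-5,-1.72965907]).as_matrix();T[:3,3]=[0.46526707,-0.25027368,0.22848396]
T=np.linalg.inv(T@c["T_tool_cam"])
p=[0.52502398,-0.05530389,-0.16325757]
L=np.vstack([loc([(.055,-.1806),(-.055,-.1806)],.02),loc([(.014,-.16),(-.014,-.16)],.046)])
P=W(p,L)@T[:3,:3].T+T[:3,3];u=P@c["camera_matrix"].T;print(u[:,:2]/u[:,2:])
# bottle base
for n,px in(("scene",(124,243)),("side",(138,292))):
    k=camera_info(n);d=k["world_from_camera"][:3,:3]@np.linalg.inv(k["camera_matrix"])@[*px,1];o=k["world_from_camera"][:3,3];print(n,o-d*o[2]/d[2])
    # carriage front face
import cv2
f=cv2.imread("pics/w1.png")[190:260,190:330];cv2.imwrite("pics/w1z.png",cv2.resize(f,None,fx=5,fy=5,interpolation=cv2.INTER_CUBIC))
```

```text
[[209.74851146 206.33788081]
 [304.38592627 206.83283887]
 [242.92277591 230.89732804]
 [268.39322631 231.02647223]]
scene [0.71715476 0.11141896 0.        ]
side [0.71549399 0.1158031  0.        ]
```

View pics/w1z.png

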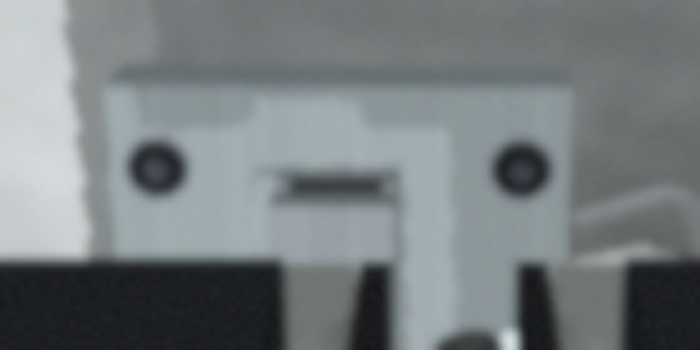

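Call:
move_arm:
  rows:
    - {"delta_pos": [0.7, 1.4, -1], "delta_rot": [0, 0, -0.1], "hand": 0}
    - {"delta_pos": [0.7, 1.4, -1.5], "delta_rot": [0, 0, -0.15], "hand": 0}
    - {"delta_pos": [0.7, 1.4, -2], "delta_rot": [0, 0, 0], "hand": 0}
    - {"delta_pos": [0.7, 1.4, -2], "delta_rot": [0, 0, 0], "hand": 0}
    - {"delta_pos": [0.7, 1.4, -2], "delta_rot": [0, 0, 0], "hand": 0}
    - {"delta_pos": [0.5, 0.6, -2], "delta_rot": [0, 0, 0], "hand": 0}
    - {"delta_pos": [0, 0, -1.8], "delta_rot": [0, 0, 0], "hand": 0}
    - {"delta_pos": [0, 0, -1.2], "delta_rot": [0, 0, 0], "hand": 0}
    - {"delta_pos": [0, 0, -0.8], "delta_rot": [0, 0, 0], "hand": 0}
    - {"delta_pos": [0, 0, 0], "delta_rot": [0, 0, 0], "hand": 0}

```text
t: 2.25
eef_pos: [0.5043, -0.1762, 0.0847]
ee_rot: [3.14, -0.0, -1.739]
force: [-1.0, 1.0, -0.2]
width: 0.0001
```

Call:
move_arm:
  rows:
    - {"delta_pos": [0, 0, -0.2], "delta_rot": [0, 0, 0], "hand": 0}
    - {"delta_pos": [0, 0, -0.2], "delta_rot": [0, 0, 0], "hand": 0}
    - {"delta_pos": [0, 0, -0.1], "delta_rot": [0, 0, 0], "hand": 0}
    - {"delta_pos": [0, 0, -0.1], "delta_rot": [0, 0, 0], "hand": 0}
    - {"delta_pos": [0, 0, -0.1], "delta_rot": [0, 0, 0], "hand": 0}
    - {"delta_pos": [0, 0, -0.1], "delta_rot": [0, 0, 0], "hand": 0}
    - {"delta_pos": [0, 0, -0.1], "delta_rot": [0, 0, 0], "hand": 0}
    - {"delta_pos": [0, 0, -0.1], "delta_rot": [0, 0, 0], "hand": 0}
    - {"delta_pos": [0, 0, -0.1], "delta_rot": [0, 0, 0], "hand": 0}
    - {"delta_pos": [0, 0, 0], "delta_rot": [0, 0, 0], "hand": 0}

```text
t: 3.25
eef_pos: [0.5048, -0.1759, 0.0744]
ee_rot: [3.141, -0.0, -1.738]
force: [0.3, -0.3, 0.2]
width: 0.0003
```

Run:
```python
from station import *
import cv2
s=get_state();print(s["eef_pos"],s["ee_rot"],s["force"])
f=grab_frame("scene")[150:290,200:400];cv2.imwrite("pics/s2.png",cv2.resize(f,None,fx=4,fy=4,interpolation=cv2.INTER_CUBIC))
```

```text
[ 0.504782   -0.17588715  0.07436429] [ 3.14122029e+00 -2.19350810e-05 -1.73805678e+00] [ 0.2740543  -0.347361    0.24292682]
```

View pics/s2.png

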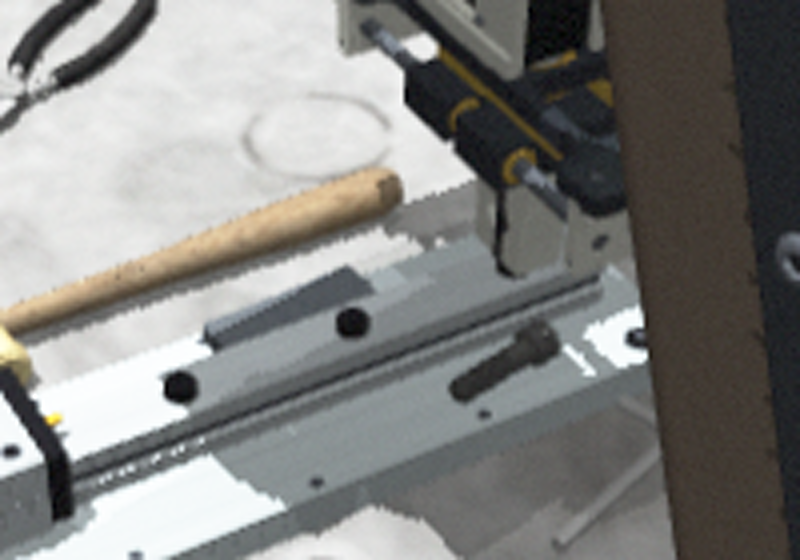

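Call:
move_arm:
  rows:
    - {"delta_pos": [0, 0.05, -0.1], "delta_rot": [0, 0, 0], "hand": 0}
    - {"delta_pos": [0, 0.05, -0.1], "delta_rot": [0, 0, 0], "hand": 0}
    - {"delta_pos": [0, 0.05, -0.1], "delta_rot": [0, 0, 0], "hand": 0}
    - {"delta_pos": [0, 0, -0.1], "delta_rot": [0, 0, 0], "hand": 0}
    - {"delta_pos": [0, 0, 0], "delta_rot": [0, 0, 0], "hand": 0}
    - {"delta_pos": [0, 0, -0.05], "delta_rot": [0, 0, 0], "hand": 0}
    - {"delta_pos": [0, 0, -0.05], "delta_rot": [0, 0, 0], "hand": 0}
    - {"delta_pos": [0, 0, -0.05], "delta_rot": [0, 0, 0], "hand": 0}
    - {"delta_pos": [0, 0, 0], "delta_rot": [0, 0, 0], "hand": 0}
    - {"delta_pos": [0, 0, 0], "delta_rot": [0, 0, 0], "hand": 0}

```text
t: 4.3
eef_pos: [0.5051, -0.1743, 0.0691]
ee_rot: [-3.141, 0.0, -1.738]
force: [1.3, -3.2, 2.8]
width: 0.0006
```

Call:
move_arm:
  rows:
    - {"delta_pos": [0, 0, -0.05], "delta_rot": [0, 0, 0], "hand": 0}
    - {"delta_pos": [0, 0, -0.05], "delta_rot": [0, 0, 0], "hand": 0}
    - {"delta_pos": [0, 0, 0], "delta_rot": [0, 0, 0], "hand": 0}
    - {"delta_pos": [0, 0, 0], "delta_rot": [0, 0, 0], "hand": 0}
    - {"delta_pos": [0, 0, 0], "delta_rot": [0, 0, 0], "hand": 0}
    - {"delta_pos": [0, 0, 0], "delta_rot": [0, 0, 0], "hand": 0}
    - {"delta_pos": [0, 0, 0], "delta_rot": [0, 0, 0], "hand": 0}
    - {"delta_pos": [0, 0, 0], "delta_rot": [0, 0, 0], "hand": 0}
    - {"delta_pos": [0, 0, 0], "delta_rot": [0, 0, 0], "hand": 0}
    - {"delta_pos": [0, 0, 0], "delta_rot": [0, 0, 0], "hand": 0}

```text
t: 5.3
eef_pos: [0.5051, -0.1743, 0.0683]
ee_rot: [-3.141, 0.0, -1.738]
force: [-0.5, -1.7, 6.7]
width: 0.0008
```

Call:
move_arm:
  rows:
    - {"delta_pos": [0, 0, -0.05], "delta_rot": [0, 0, 0], "hand": 0}
    - {"delta_pos": [0, 0, -0.05], "delta_rot": [0, 0, 0], "hand": 0}
    - {"delta_pos": [0, 0, 0], "delta_rot": [0, 0, 0], "hand": 0}
    - {"delta_pos": [0, 0, 0], "delta_rot": [0, 0, 0], "hand": 0}
    - {"delta_pos": [0, 0, 0], "delta_rot": [0, 0, 0], "hand": 0}
    - {"delta_pos": [0, 0, 0], "delta_rot": [0, 0, 0], "hand": 0}
    - {"delta_pos": [0, 0, 0], "delta_rot": [0, 0, 0], "hand": 0}
    - {"delta_pos": [0, 0, 0], "delta_rot": [0, 0, 0], "hand": 0}
    - {"delta_pos": [0, 0, 0], "delta_rot": [0, 0, 0], "hand": 0}
    - {"delta_pos": [0, 0, 0], "delta_rot": [0, 0, 0], "hand": 0}

```text
t: 6.3
eef_pos: [0.5051, -0.1743, 0.0682]
ee_rot: [-3.141, -0.0, -1.737]
force: [-4.1, -0.6, 15.6]
width: 0.0007
```

Call:
move_arm:
  rows:
    - {"delta_pos": [0, 0, 0.5], "delta_rot": [0, 0, 0], "hand": 0}
    - {"delta_pos": [0, 0, 0.7], "delta_rot": [0, 0, 0], "hand": 0}
    - {"delta_pos": [0.3, 1.89, 0], "delta_rot": [0, 0, 0], "hand": 0}
    - {"delta_pos": [0.4, 2.2, 0], "delta_rot": [0, 0, 0], "hand": 0}
    - {"delta_pos": [0.4, 2.2, 0], "delta_rot": [0, 0, 0], "hand": 0}
    - {"delta_pos": [0.2, 1.6, 0], "delta_rot": [0, 0, 0], "hand": 0}
    - {"delta_pos": [0, 0, 0], "delta_rot": [0, 0, 0], "hand": 0}
    - {"delta_pos": [0, 0, -0.2], "delta_rot": [0, 0, 0], "hand": 0}
    - {"delta_pos": [0, 0, -0.2], "delta_rot": [0, 0, 0], "hand": 0}
    - {"delta_pos": [0, 0, -0.1], "delta_rot": [0, 0, 0], "hand": 0}

```text
t: 7.3
eef_pos: [0.5175, -0.096, 0.0738]
ee_rot: [3.141, -0.0, -1.739]
force: [-2.1, 1.5, 3.6]
width: 0.0004
```

Call:
move_arm:
  rows:
    - {"delta_pos": [0, 0, -0.1], "delta_rot": [0, 0, 0], "hand": 0}
    - {"delta_pos": [0, 0, -0.1], "delta_rot": [0, 0, 0], "hand": 0}
    - {"delta_pos": [0, 0, -0.1], "delta_rot": [0, 0, 0], "hand": 0}
    - {"delta_pos": [0, 0, -0.1], "delta_rot": [0, 0, 0], "hand": 0}
    - {"delta_pos": [0, 0, -0.1], "delta_rot": [0, 0, 0], "hand": 0}
    - {"delta_pos": [0, 0, -0.1], "delta_rot": [0, 0, 0], "hand": 0}
    - {"delta_pos": [0, 0, -0.05], "delta_rot": [0, 0, 0], "hand": 0}
    - {"delta_pos": [0, 0, 0], "delta_rot": [0, 0, 0], "hand": 0}
    - {"delta_pos": [0, 0, 0], "delta_rot": [0, 0, 0], "hand": 0}
    - {"delta_pos": [0, 0, 0], "delta_rot": [0, 0, 0], "hand": 0}

```text
t: 8.3
eef_pos: [0.5177, -0.0958, 0.0682]
ee_rot: [3.141, -0.0, -1.738]
force: [-5.3, -2.1, 13.1]
width: 0.0009
```

Call:
move_arm:
  rows:
    - {"delta_pos": [0, 0, 0.5], "delta_rot": [0, 0, 0], "hand": 0}
    - {"delta_pos": [0, 0, 0.7], "delta_rot": [0, 0, 0], "hand": 0}
    - {"delta_pos": [0.3, 1.9, 0], "delta_rot": [0, 0, 0], "hand": 0}
    - {"delta_pos": [0.4, 2.2, 0], "delta_rot": [0, 0, 0], "hand": 0}
    - {"delta_pos": [0.4, 2.2, 0], "delta_rot": [0, 0, 0], "hand": 0}
    - {"delta_pos": [0.2, 1.65, 0], "delta_rot": [0, 0, 0], "hand": 0}
    - {"delta_pos": [0, 0, 0], "delta_rot": [0, 0, 0], "hand": 0}
    - {"delta_pos": [0, 0, -0.2], "delta_rot": [0, 0, 0], "hand": 0}
    - {"delta_pos": [0, 0, -0.2], "delta_rot": [0, 0, 0], "hand": 0}
    - {"delta_pos": [0, 0, -0.1], "delta_rot": [0, 0, 0], "hand": 0}

```text
t: 9.3
eef_pos: [0.5307, -0.0166, 0.0743]
ee_rot: [3.141, -0.0, -1.739]
force: [-0.5, -0.6, 0.4]
width: 0.0005
```

Call:
move_arm:
  rows:
    - {"delta_pos": [0, 0, -0.1], "delta_rot": [0, 0, 0], "hand": 0}
    - {"delta_pos": [0, 0, -0.1], "delta_rot": [0, 0, 0], "hand": 0}
    - {"delta_pos": [0, 0, -0.1], "delta_rot": [0, 0, 0], "hand": 0}
    - {"delta_pos": [0, 0, -0.1], "delta_rot": [0, 0, 0], "hand": 0}
    - {"delta_pos": [0, 0, -0.1], "delta_rot": [0, 0, 0], "hand": 0}
    - {"delta_pos": [0, 0, -0.1], "delta_rot": [0, 0, 0], "hand": 0}
    - {"delta_pos": [0, 0, -0.1], "delta_rot": [0, 0, 0], "hand": 0}
    - {"delta_pos": [0, 0, 0], "delta_rot": [0, 0, 0], "hand": 0}
    - {"delta_pos": [0, 0, 0], "delta_rot": [0, 0, 0], "hand": 0}
    - {"delta_pos": [0, 0, 0], "delta_rot": [0, 0, 0], "hand": 0}

```text
t: 10.3
eef_pos: [0.5309, -0.0161, 0.0682]
ee_rot: [-3.141, -0.0, -1.738]
force: [-4.4, -4.5, 12.8]
width: 0.0002
```

Call:
move_arm:
  rows:
    - {"delta_pos": [0, 0, 0.5], "delta_rot": [0, 0, 0], "hand": 0}
    - {"delta_pos": [0, 0, 0.7], "delta_rot": [0, 0, 0], "hand": 0}
    - {"delta_pos": [0.1, 0.6, 0], "delta_rot": [0, 0, 0], "hand": 0}
    - {"delta_pos": [0.1, 0.8, 0], "delta_rot": [0, 0, 0], "hand": 0}
    - {"delta_pos": [0.1, 0.8, 0], "delta_rot": [0, 0, 0], "hand": 0}
    - {"delta_pos": [0.1, 0.5, 0], "delta_rot": [0, 0, 0], "hand": 0}
    - {"delta_pos": [0, 0, 0], "delta_rot": [0, 0, 0], "hand": 0}
    - {"delta_pos": [0, 0, 0], "delta_rot": [0, 0, 0], "hand": 0}
    - {"delta_pos": [0, 0, 0], "delta_rot": [0, 0, 0], "hand": 0}
    - {"delta_pos": [0, 0, 0], "delta_rot": [0, 0, 0], "hand": 0}

```text
t: 11.3
eef_pos: [0.5348, 0.0108, 0.0795]
ee_rot: [3.141, -0.0, -1.738]
force: [0.2, -0.5, -0.1]
width: 0.0005
```

Run:
```python
from station import *
import cv2,numpy as np
s=get_state();print(s["eef_pos"],s["ee_rot"],s["force"])
p=s["eef_pos"]-[0.5243,-0.0553,0];c,n=np.cos(.16326),np.sin(.16326);print("local",c*p[0]-n*p[1],n*p[0]+c*p[1])
f=grab_frame("scene")[150:320,140:390];cv2.imwrite("pics/s3.png",cv2.resize(f,None,fx=3.2,fy=3.2,interpolation=cv2.INTER_CUBIC))
f=grab_frame("side")[150:335,185:365];cv2.imwrite("pics/d3.png",cv2.resize(f,None,fx=3.2,fy=3.2,interpolation=cv2.INTER_CUBIC))
```

```text
[0.53482101 0.01078804 0.07953084] [ 3.14147698e+00 -7.34345326e-05 -1.73827277e+00] [ 0.16186387 -0.4692322  -0.13037382]
local -0.0003605544106703943 0.06691928364717278
```

View pics/s3.png

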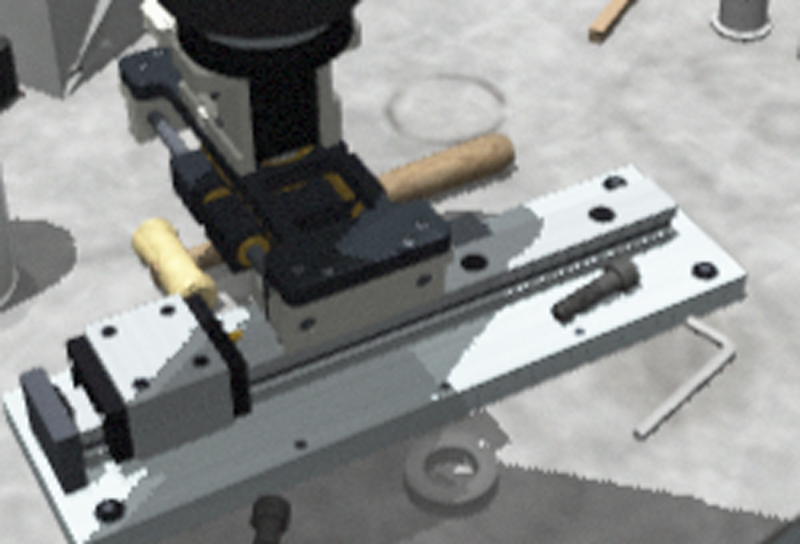

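View pics/d3.png

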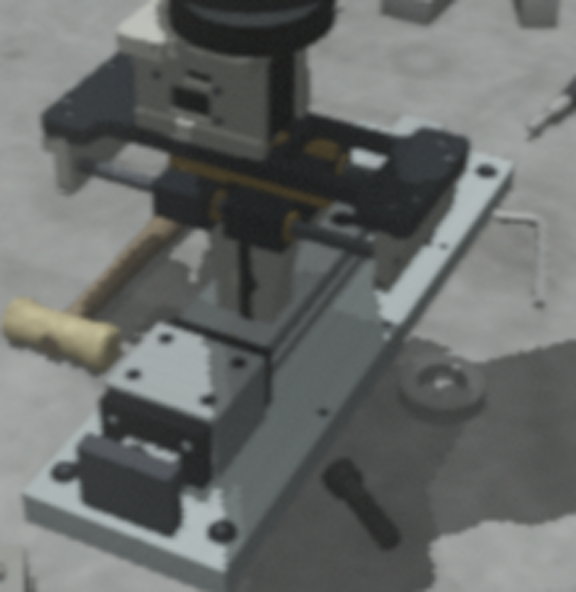

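Call:
move_arm:
  rows:
    - {"delta_pos": [0, 0, -0.3], "delta_rot": [0, 0, 0], "hand": 0}
    - {"delta_pos": [0, 0, -0.3], "delta_rot": [0, 0, 0], "hand": 0}
    - {"delta_pos": [0, 0, -0.2], "delta_rot": [0, 0, 0], "hand": 0}
    - {"delta_pos": [0, 0, -0.1], "delta_rot": [0, 0, 0], "hand": 0}
    - {"delta_pos": [0, 0, -0.1], "delta_rot": [0, 0, 0], "hand": 0}
    - {"delta_pos": [0, 0, -0.05], "delta_rot": [0, 0, 0], "hand": 0}
    - {"delta_pos": [0, 0, -0.05], "delta_rot": [0, 0, 0], "hand": 0}
    - {"delta_pos": [0, 0, 0], "delta_rot": [0, 0, 0], "hand": 0}
    - {"delta_pos": [0, 0, 0], "delta_rot": [0, 0, 0], "hand": 0}
    - {"delta_pos": [0, 0, 0], "delta_rot": [0, 0, 0], "hand": 0}

```text
t: 12.4
eef_pos: [0.535, 0.011, 0.0687]
ee_rot: [-3.141, 0.0, -1.738]
force: [-0.5, 0.0, -0.4]
width: 0.0002
```

Call:
move_arm:
  rows:
    - {"delta_pos": [0, 0, -0.05], "delta_rot": [0, 0, 0], "hand": 0}
    - {"delta_pos": [0, 0, -0.05], "delta_rot": [0, 0, 0], "hand": 0}
    - {"delta_pos": [0, 0, 0], "delta_rot": [0, 0, 0], "hand": 0}
    - {"delta_pos": [0, 0, 0], "delta_rot": [0, 0, 0], "hand": 0}
    - {"delta_pos": [0, 0, 0], "delta_rot": [0, 0, 0], "hand": 0}
    - {"delta_pos": [0, 0, 0], "delta_rot": [0, 0, 0], "hand": 0}
    - {"delta_pos": [0, 0, 0], "delta_rot": [0, 0, 0], "hand": 0}
    - {"delta_pos": [0, 0, 0], "delta_rot": [0, 0, 0], "hand": 0}
    - {"delta_pos": [0, 0, 0], "delta_rot": [0, 0, 0], "hand": 0}
    - {"delta_pos": [0, 0, 0], "delta_rot": [0, 0, 0], "hand": 0}

```text
t: 13.4
eef_pos: [0.535, 0.011, 0.0683]
ee_rot: [-3.141, 0.0, -1.738]
force: [-2.6, 1.0, 8.1]
width: 0.0005
```

Call:
move_arm:
  rows:
    - {"delta_pos": [-0.04, -0.24, 0.02], "delta_rot": [0, 0, 0], "hand": 0}
    - {"delta_pos": [-0.06, -0.36, 0], "delta_rot": [0, 0, 0], "hand": 0}
    - {"delta_pos": [-0.08, -0.49, 0], "delta_rot": [0, 0, 0], "hand": 0}
    - {"delta_pos": [-0.08, -0.49, 0], "delta_rot": [0, 0, 0], "hand": 0}
    - {"delta_pos": [-0.08, -0.49, 0], "delta_rot": [0, 0, 0], "hand": 0}
    - {"delta_pos": [-0.08, -0.49, 0], "delta_rot": [0, 0, 0], "hand": 0}
    - {"delta_pos": [-0.08, -0.49, 0], "delta_rot": [0, 0, 0], "hand": 0}
    - {"delta_pos": [-0.08, -0.49, 0], "delta_rot": [0, 0, 0], "hand": 0}
    - {"delta_pos": [-0.08, -0.49, 0], "delta_rot": [0, 0, 0], "hand": 0}
    - {"delta_pos": [-0.08, -0.49, 0], "delta_rot": [0, 0, 0], "hand": 0}

```text
t: 14.4
eef_pos: [0.5285, -0.0342, 0.0683]
ee_rot: [-3.14, 0.001, -1.738]
force: [-0.0, 5.3, 6.4]
width: 0.0007
```

Call:
move_arm:
  rows:
    - {"delta_pos": [-0.08, -0.49, 0], "delta_rot": [0, 0, 0], "hand": 0}
    - {"delta_pos": [-0.08, -0.49, 0], "delta_rot": [0, 0, 0], "hand": 0}
    - {"delta_pos": [-0.08, -0.49, 0], "delta_rot": [0, 0, 0], "hand": 0}
    - {"delta_pos": [-0.08, -0.49, 0], "delta_rot": [0, 0, 0], "hand": 0}
    - {"delta_pos": [-0.08, -0.49, 0], "delta_rot": [0, 0, 0], "hand": 0}
    - {"delta_pos": [-0.08, -0.49, 0], "delta_rot": [0, 0, 0], "hand": 0}
    - {"delta_pos": [-0.08, -0.49, 0], "delta_rot": [0, 0, 0], "hand": 0}
    - {"delta_pos": [-0.08, -0.49, 0], "delta_rot": [0, 0, 0], "hand": 0}
    - {"delta_pos": [-0.08, -0.49, 0], "delta_rot": [0, 0, 0], "hand": 0}
    - {"delta_pos": [-0.08, -0.49, 0], "delta_rot": [0, 0, 0], "hand": 0}

```text
t: 15.4
eef_pos: [0.5204, -0.0832, 0.0683]
ee_rot: [-3.14, 0.001, -1.738]
force: [1.1, 4.6, 5.7]
width: 0.0006
```

Call:
move_arm:
  rows:
    - {"delta_pos": [-0.08, -0.49, -0.01], "delta_rot": [0, 0, 0], "hand": 0}
    - {"delta_pos": [-0.08, -0.49, 0], "delta_rot": [0, 0, 0], "hand": 0}
    - {"delta_pos": [-0.08, -0.49, 0], "delta_rot": [0, 0, 0], "hand": 0}
    - {"delta_pos": [-0.08, -0.49, 0], "delta_rot": [0, 0, 0], "hand": 0}
    - {"delta_pos": [-0.08, -0.49, 0], "delta_rot": [0, 0, 0], "hand": 0}
    - {"delta_pos": [-0.08, -0.49, 0], "delta_rot": [0, 0, 0], "hand": 0}
    - {"delta_pos": [-0.08, -0.49, 0], "delta_rot": [0, 0, 0], "hand": 0}
    - {"delta_pos": [-0.08, -0.49, 0], "delta_rot": [0, 0, 0], "hand": 0}
    - {"delta_pos": [-0.08, -0.49, 0], "delta_rot": [0, 0, 0], "hand": 0}
    - {"delta_pos": [-0.08, -0.49, 0], "delta_rot": [0, 0, 0], "hand": 0}

```text
t: 16.4
eef_pos: [0.5125, -0.1322, 0.0683]
ee_rot: [-3.139, 0.001, -1.738]
force: [0.2, 5.9, 7.7]
width: 0.0003
```

Call:
move_arm:
  rows:
    - {"delta_pos": [-0.08, -0.49, 0.01], "delta_rot": [0, 0, 0], "hand": 0}
    - {"delta_pos": [-0.08, -0.49, 0], "delta_rot": [0, 0, 0], "hand": 0}
    - {"delta_pos": [-0.08, -0.49, 0], "delta_rot": [0, 0, 0], "hand": 0}
    - {"delta_pos": [-0.08, -0.49, 0], "delta_rot": [0, 0, 0], "hand": 0}
    - {"delta_pos": [-0.08, -0.49, 0], "delta_rot": [0, 0, 0], "hand": 0}
    - {"delta_pos": [-0.08, -0.49, 0], "delta_rot": [0, 0, 0], "hand": 0}
    - {"delta_pos": [-0.08, -0.49, 0], "delta_rot": [0, 0, 0], "hand": 0}
    - {"delta_pos": [-0.08, -0.49, 0], "delta_rot": [0, 0, 0], "hand": 0}
    - {"delta_pos": [-0.08, -0.49, 0], "delta_rot": [0, 0, 0], "hand": 0}
    - {"delta_pos": [-0.08, -0.49, 0], "delta_rot": [0, 0, 0], "hand": 0}

```text
t: 17.4
eef_pos: [0.5042, -0.1813, 0.0683]
ee_rot: [-3.14, 0.001, -1.738]
force: [0.8, 6.2, 6.8]
width: 0.0003
```

Call:
move_arm:
  rows:
    - {"delta_pos": [-0.08, -0.49, 0], "delta_rot": [0, 0, 0], "hand": 0}
    - {"delta_pos": [-0.08, -0.49, 0], "delta_rot": [0, 0, 0], "hand": 0}
    - {"delta_pos": [-0.08, -0.49, 0], "delta_rot": [0, 0, 0], "hand": 0}
    - {"delta_pos": [-0.08, -0.49, 0], "delta_rot": [0, 0, 0], "hand": 0}
    - {"delta_pos": [-0.06, -0.35, 0], "delta_rot": [0, 0, 0], "hand": 0}
    - {"delta_pos": [-0.02, -0.15, 0], "delta_rot": [0, 0, 0], "hand": 0}
    - {"delta_pos": [0, 0, 0], "delta_rot": [0, 0, 0], "hand": 0}
    - {"delta_pos": [0, 0, 0], "delta_rot": [0, 0, 0], "hand": 0}
    - {"delta_pos": [0, 0, 0], "delta_rot": [0, 0, 0], "hand": 0}
    - {"delta_pos": [0, 0, 0], "delta_rot": [0, 0, 0], "hand": 0}

```text
t: 18.4
eef_pos: [0.5, -0.206, 0.0683]
ee_rot: [-3.14, 0.0, -1.738]
force: [-0.4, 3.6, 7.8]
width: 0.0007
```

Call:
move_arm:
  rows:
    - {"delta_pos": [0, 0, 0.5], "delta_rot": [0, 0, 0], "hand": 0}
    - {"delta_pos": [0, 0, 1], "delta_rot": [0, 0, 0], "hand": 0}
    - {"delta_pos": [0, 0, 2], "delta_rot": [0, 0, 0], "hand": 0}
    - {"delta_pos": [0, 0, 2], "delta_rot": [0, 0, 0], "hand": 0}
    - {"delta_pos": [0, -1, 2], "delta_rot": [0, 0, 0], "hand": 0}
    - {"delta_pos": [0, -2, 2], "delta_rot": [0, 0, 0], "hand": 0}
    - {"delta_pos": [0, -2, 2], "delta_rot": [0, 0, 0], "hand": 0}
    - {"delta_pos": [0, -2, 2], "delta_rot": [0, 0, 0], "hand": 0}
    - {"delta_pos": [0, -1, 1], "delta_rot": [0, 0, 0], "hand": 0}
    - {"delta_pos": [0, 0, 0], "delta_rot": [0, 0, 0], "hand": 0}

```text
t: 19.4
eef_pos: [0.4997, -0.287, 0.2141]
ee_rot: [-3.14, -0.0, -1.74]
force: [0.4, 0.5, -0.3]
width: 0.0002
```

Run:
```python
from station import *
import cv2,numpy as np
s=get_state();print(s["t"],s["eef_pos"],s["force"])
f=grab_frame("scene")
a=[cv2.resize(i[190:320,135:385],None,fx=2.2,fy=2.2,interpolation=cv2.INTER_CUBIC) for i in(cv2.imread("pics/scene0.png"),f)]
cv2.imwrite("pics/s4.png",np.vstack(a))
g=grab_frame("side")
a=[cv2.resize(i[180:335,185:365],None,fx=2.2,fy=2.2,interpolation=cv2.INTER_CUBIC) for i in(cv2.imread("pics/side0.png"),g)]
cv2.imwrite("pics/d4.png",np.hstack(a))
```

```text
19.4 [ 0.49968725 -0.287025    0.21410909] [ 0.41627038  0.47249526 -0.34548276]
```

View pics/s4.png

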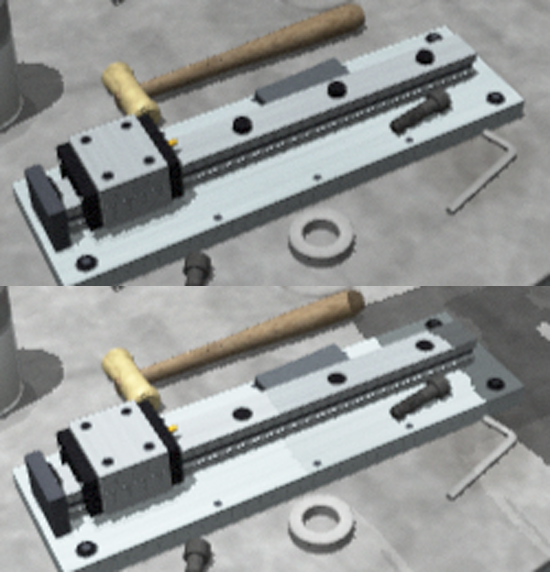

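View pics/d4.png

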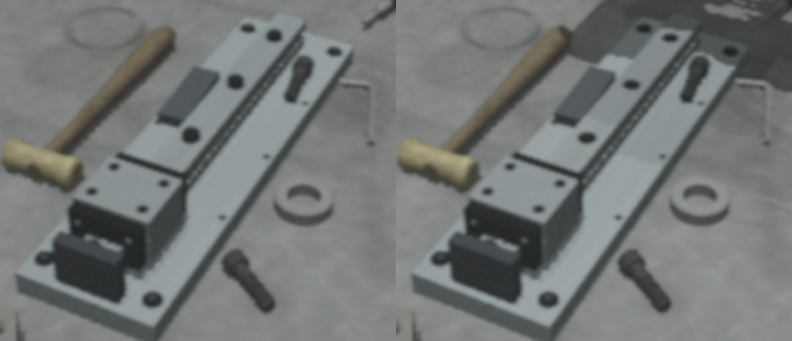

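In the before/after pictures all three caps are now thin flush discs at (242,413), (337,378) and (425,345). The carriage and the loose things look unmoved. Handing in.

```bash
python3 -c "
from station import *
print(job_done())"
```

```text
the job is handed in; nothing more can be done
None
```

I pressed all three caps flush, then drew the closed fingertips lightly along the rail top from the gap beside the carriage to the free end. I handed the job in at about 19.5 s; no verdict came back.

- **Pressing:** each cap stopped firmly at the same height, TCP 68.2 mm (fingertips about 46 mm above the bench). The vertical force was 13–16 N.
- **Drawing along the rail:** the height stayed constant at 68.3 mm from y ≈ +67 mm to -153 mm in the rail frame. Vertical force read 5.7–8.1 N, with up to about 6 N of sideways drag. Forces were read about once a second, so short peaks between readings were not seen.
- **Last checks:** in the before and after pictures the caps look flush, and the carriage and loose things look unmoved. The arm was lifted clear with force near zero.
- **One disagreement:** the plate's middle sits about 9 mm towards the carriage from the rail's origin. I had assumed they matched, and put this into the pose fit. In the wrist picture the rail then sat within about 1.5 pixels of where the fit put it.

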